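# Put the star wheel away on the swing-out hook

## Task

Put the blue star wheel away: swing the folded yellow hook on the panel fully out, until it points straight out from the panel against its stop, and hang the blue wheel on it by its centre hole, behind the upturned tip, hanging free. The purple-capped bottle stands where the wheel has to hang: move it out of the way, without tipping it, and leave it standing upright on the table. Leave the other bottles, the can and the white and green wheels where they are.

Things in the scene. Friction and masses are not known exactly. Their poses are not given: they have to be found in the camera images.
- panel: fixed upright grey-blue perforated steel panel standing on the table, 360 mm wide, 210 mm high, 12 mm thick; it looks towards the robot. Origin: middle of its lower edge, on the table; local x points away through the back of the panel (front face at local x = -6 mm), y to the left as seen from the robot, z up. Only a low foot plate (6 mm thick) and thin gussets lie behind it. A fixed peg at local y = +120 mm, height 120 mm, carries the green wheel
- hook_hinge (a point): the vertical hinge pin of the yellow hook, 45 mm in front of the panel's face (panel-local -51, -70, 175 mm), at half height of the hook's bar; axes as the panel's. The steel lugs at the pin reach 22 mm above and below it and 11 mm round it
- hook (a joint): angle of the hook about its pin: 0 = folded flat, parallel to the panel and pointing to the right (local -y), 1.571 = fully out against the stop, pointing straight out from the panel (local -x); seen from above it turns clockwise as it opens. A stiff friction hinge (0.12 N m): it stays wherever it is left. Behind the folded hook there is a 41 mm gap to the panel
- hook_tip (a point): free end of the yellow hook, at half height of its bar, 110 mm from the pin. The hook is a flat bar on edge, 8 mm thick and 16 mm tall (8 mm above and below this point); the last 12 mm are an upturned lip that rises 20 mm above this point, i.e. 12 mm above the bar. Folded, the tip lies at the panel's right edge
- star_wheel_center (a point): centre of the blue star wheel, the part to hang up: a plastic disc 150 mm in diameter and 15 mm thick with eight round pockets 16 mm deep in its rim and a plain centre hole 44 mm wide; 0.24 kg. Its axis is the local x axis; it starts standing upright in the stand with a solid tooth (31 mm wide) straight up, so its topmost point lies 75 mm above the centre; the flat faces can be pinched from above. Hung on the hook its centre lies 14 mm below the middle of the bar
- stand: fixed low aluminium stand with two upright places, local x = -30 and +30 mm, in which wheels stand on edge on two rods, held between wire hoops 70 mm high; base plate 150 x 110 mm. Origin: middle of its underside on the table; local x is the wheels' axis direction. The wheels lift straight up and out, with 45 mm between them
- white_wheel_center (a point): centre of the white star wheel, same size as the blue one, in the other place of the stand; stays there
- green_wheel_center (a point): centre of the green star wheel, 110 mm in diameter, 15 mm thick, hanging on the panel's fixed peg; its plane is parallel to the panel; stays there
- purple_bottle_center (a point): amber bottle with a purple cap standing in front of the panel below the hook, just where the wheel is to hang: 68 mm in diameter, 118 mm high (cap 43 mm wide, above 102 mm), 0.24 kg; this point lies at half height (59 mm). It slides when pushed low and tips when pushed high
- tall_bottle_center (a point): tall dark bottle with a white cap, 74 mm in diameter, 204 mm high, centre at half height; stays
- red_bottle_center (a point): amber bottle with a red cap, 68 mm in diameter, 118 mm high, centre at half height; stays
- white_can_center (a point): white plastic can with a grip, 59 x 111 x 196 mm (x, y, z), centre at half height; stays
There are look-alikes about, which are no part of the job. Leave any turquoise look-alike of the part that bears purple_bottle_center alone.

How it is judged:
By the outcome, as a careful person would: the job done as asked, in the order asked, and still so for the second after the job is handed in, with the robot touching nothing.
It also fails if it takes over 64 s, if anything falls off the work surface, if the arm or the gripper's body presses on something with over 40 N, if the wrist force passes 120 N, or if a joint passes its speed limit or range.

## Robot

A 6-joint arm with a two-finger parallel gripper is mounted at the origin on a cart in front of the work surface, level with it; the furniture and walls round the work are solid. World frame = base frame: x ahead of the robot, y to its left, z up, the work surface at z = 0. Lengths are in m, angles in rad, forces in N, time in s.
With the tool pointing down it reaches from about 0.25 to 0.8 m from the base axis. Payload 3.9 kg.
Tool frame: the origin (TCP) lies between the finger pads; the fingertips stand 25 mm ahead of it and the grasp point (between the pads) lies 6 mm ahead of it; z points along the fingers, y is the direction in which the jaws open and shut (so a half turn about z gives the same grasp; the last joint's range is limited). The gripper opens to 85 mm and grips with 20 to 120 N. Pads are 22 mm wide; open, the fingers measure 114 mm over their backs; the gripper's body (76 mm by 85 mm) begins 54 mm behind the grasp point. The pads swing forward as they close: fully open they stand 13 mm farther back than shut.
Start: joints at [1.239, 0.26, -0.138, 1.173, 0, 1.571], TCP at [0.171, 0.496, 0.256] pointing down, gripper open.
Joint ranges: [-2.78, 2.78], [-0.83, 1.72], [-1.28, 1.37], [-1.9, 2.12], [-1.57, 1.48], [-3.14, 3.14]. Speed limits (rad/s): [2.57, 2.57, 3.14, 3.14, 3.14, 3.14].

## Interface

Orientations are given as a 3x3 rotation matrix whose columns are the frame's x, y, z axes.
In Python, from rig import r gives the robot as it stands. The module is installed in compiled form; this text tells all that it offers.
- The arm moves only by the tool play_rows, never from a script. Its argument "rows" is one flat list of numbers, 7 for each row, row after row: the turn, a rotation vector about the world's x, y, z in rad, then the shift along the world's x, y, z in m, then the opening, from 0 (shut) to 1 (fully open). A call has 1 to 8 rows; each row shifts and turns the pose as measured when the row begins; what a row does not reach is not made up. A row lasts 1/8 s, in which the tool goes at most 62.5 mm and 10.7 degrees, less where a joint would pass 70% of its speed; a pose out of reach is approached as far as the arm can. A call is refused whole if a number of a shift passes 0.0625 or a number of a turn 0.188, either way. A call with a gripper value outside its range is refused whole. The fingers move at their own pace and stop on an object; the grip force is fixed at half the most. Time passes only in rows, so rows that do not move let the fingers close. It gives the time, the measured TCP pose, the force and the opening at its end, in the units of the state.
- r.read_state(): the state, without advancing time (a new reading comes with each control period).
- r.snapshot(name): name is "scene" or "top" or "wrist"; returns the picture (400x640x3 uint8, blue, green, red); there is no depth.
- r.camera_params(name): a dict with "camera_matrix" (3x3 intrinsics, pixels), "R" (3x3) and "t" (3): a world point X has camera coordinates R X + t. Camera axes: x right, y down, z forward; pixel columns grow to the right and rows downward; lengths in m; the calibration is good to about 2 mm. A picture is of the moment at which its call begins: read the wrist's pose just before it. camera_params takes no time and is no camera call; for the wrist camera it gives the pose at the moment of the call.
- r.sign_off(): hands the job in, once; it reports no verdict.
The state is a dict: "clock": time; "qpos": joint angles; "joint_velocities": joint speeds; "joint_torque": joint torques, N m; "tcp_pos": TCP position; "tcp_rot": TCP orientation; "wrist_force": force on the tool from outside, world axes, zero at the start; "torque": the same for the moment, N m; "width": finger opening in m.
Only numpy, scipy, OpenCV 4.12 (cv2) and the standard library are available. Lean on these libraries where they do the work, as an engineer would, in place of code of your own. Each camera call takes 0.05 s, during which the arm holds its last target. There are 200 camera calls.

## Working session

There is one attempt and no reset: what is moved stays moved. The work goes in short steps, Python scripts to look and compute and a tool call to move; the robot and the scene stay as the last step left them, time stands still between calls to the robot, and variables do not carry over. Pictures are saved under pics/ and viewed, about 8 in all and at most 12, crops included, and the job is handed in when it is done.

Besides the shell and the picture viewer there is one more tool, called after "Request:" by a JSON object that holds its "op" and its "data". play_rows: Moves the arm, as the interface text tells. Its arguments: {"type":"object","properties":{"rows":{"type":"array","items":{"type":"number"}}},"required":["rows"]}

```bash
mkdir -p pics; python3 - <<'E'
from rig import r
import cv2
s=r.read_state(); print(s['clock'],s['tcp_pos'],s['tcp_rot'],s['width'])
for n in ("scene","top"):
    cv2.imwrite(f"pics/{n}0.png",r.snapshot(n)); p=r.camera_params(n); print(n,p)
E
```

```text
0.0 [0.17080548 0.49576    0.25545644] [[-9.45451057e-01  3.25763504e-01 -6.61803232e-04]
 [ 3.25764175e-01  9.45449237e-01 -1.85542965e-03]
 [ 2.12700974e-05 -1.96980971e-03 -9.99998060e-01]] 0.08507934621117443
scene {'camera_matrix': array([[379.16616463,   0.        , 322.05194629],
       [  0.        , 379.16616463, 202.38176257],
       [  0.        ,   0.        ,   1.        ]]), 'R': array([[ 0.54277456, -0.83981648, -0.01020043],
       [-0.65285887, -0.41424087, -0.63417647],
       [ 0.52836642,  0.3508743 , -0.77312105]]), 't': array([-0.28952419,  0.42625051,  1.20157845])}
top {'camera_matrix': array([[437.94764971,   0.        , 323.24326999],
       [  0.        , 437.94764971, 205.05012704],
       [  0.        ,   0.        ,   1.        ]]), 'R': array([[ 0.02174912, -0.99970506,  0.01080603],
       [-0.98434675, -0.02330331, -0.17469525],
       [ 0.17489554, -0.00683741, -0.98456325]]), 't': array([-0.0255074 ,  0.56889484,  1.44154901])}
```

View pics/scene0.png

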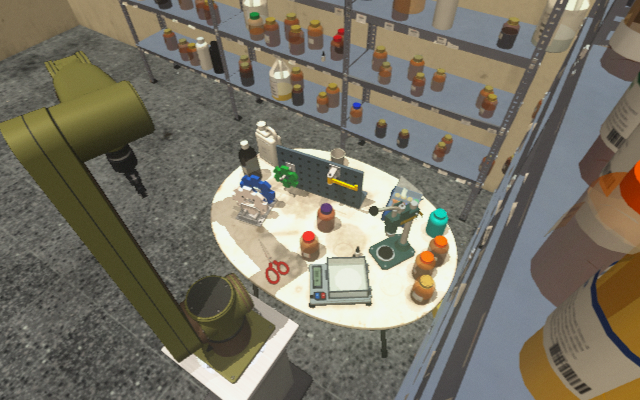

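View pics/top0.png

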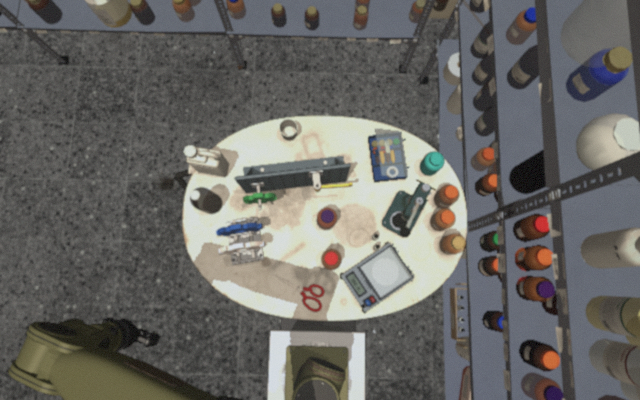

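The top view shows the panel from (237,180) to (355,165), the folded yellow hook from (318,183) to (352,184), and the blue wheel at (240,228) with the white one at (243,245). Purple-cap candidates: (327,216) in front of the panel on the table, another purple cap on the shelf at (540,288), and a turquoise look-alike at (432,162). The one at (327,216) fits, because it stands below and in front of the hook. I'll confirm that in an enlarged crop.

```bash
cat > h.py <<'E'
import numpy as np, cv2
from rig import r
def ray(n,uv,p=None):
    p=p or r.camera_params(n); K,R,t=p['camera_matrix'],p['R'],p['t']
    d=R.T@np.linalg.solve(K,[uv[0],uv[1],1.]); return -R.T@t,d
def onz(n,uv,z,p=None):
    o,d=ray(n,uv,p); return o+d*(z-o[2])/d[2]
def two(r1,r2):
    (o,d),(q,e)=r1,r2
    s=np.linalg.lstsq(np.c_[d,-e],q-o,rcond=None)[0]; a,b=o+s[0]*d,q+s[1]*e
    return (a+b)/2,np.linalg.norm(a-b)
def proj(n,X,p=None):
    p=p or r.camera_params(n); c=p['R']@np.array(X)+p['t']; u=p['camera_matrix']@c; return u[:2]/u[2]
def blobs(img,lo,hi,amin=8,box=None):
    m=cv2.inRange(cv2.cvtColor(img,cv2.COLOR_BGR2HSV),lo,hi)
    if box: 
        k=np.zeros_like(m);x0,y0,x1,y1=box;k[y0:y1,x0:x1]=1;m*=k
    n,l,s,c=cv2.connectedComponentsWithStats(m)
    return [(c[i].round(1).tolist(),s[i].tolist()) for i in range(1,n) if s[i,4]>=amin],m,l
E
python3 - <<'E'
from h import *
T=cv2.imread('pics/top0.png');S=cv2.imread('pics/scene0.png')
a=cv2.resize(T[140:275,180:370],None,fx=4,fy=4,interpolation=cv2.INTER_CUBIC)
b=cv2.resize(S[120:265,220:390],None,fx=4,fy=4,interpolation=cv2.INTER_CUBIC)
cv2.imwrite('pics/a.png',a);cv2.imwrite('pics/b.png',b)
for n,I,bx in(('top',T,(180,110,470,330)),('scene',S,(205,120,460,320))):
  for nm,lo,hi in(('yel',(22,120,120),(34,255,255)),('blue',(105,120,60),(122,255,255)),('pur',(123,60,30),(160,255,255)),('grn',(45,120,50),(75,255,255))):
    print(n,nm,blobs(I,lo,hi,8,bx)[0])
E
```

```text
top yel [([335.7, 185.2], [322, 183, 30, 5, 58])]
top blue [([372.9, 158.9], [372, 154, 3, 11, 16]), ([378.0, 174.0], [374, 168, 14, 12, 67]), ([238.1, 227.8], [217, 224, 44, 11, 207]), ([367.8, 302.0], [365, 300, 6, 5, 18])]
top pur [([327.0, 216.0], [321, 210, 13, 13, 121])]
top grn [([253.3, 196.4], [245, 194, 18, 6, 35]), ([267.2, 195.8], [265, 195, 6, 3, 9])]
scene yel [([381.7, 121.1], [379, 120, 6, 3, 15]), ([404.1, 130.9], [402, 129, 6, 4, 17]), ([447.7, 136.5], [445, 135, 6, 4, 20]), ([441.4, 143.6], [439, 142, 6, 4, 21]), ([344.6, 182.9], [332, 178, 26, 10, 64]), ([426.4, 280.5], [420, 275, 13, 12, 94]), ([435.7, 309.2], [433, 303, 8, 14, 36]), ([212.2, 316.7], [205, 314, 14, 5, 18])]
scene blue [([257.7, 185.1], [240, 175, 34, 28, 345]), ([386.2, 211.9], [384, 211, 6, 4, 11]), ([316.8, 295.6], [315, 293, 4, 6, 18])]
scene pur [([325.9, 207.4], [321, 203, 11, 10, 80])]
scene grn [([285.9, 175.0], [274, 165, 24, 22, 260])]
```

View pics/a.png

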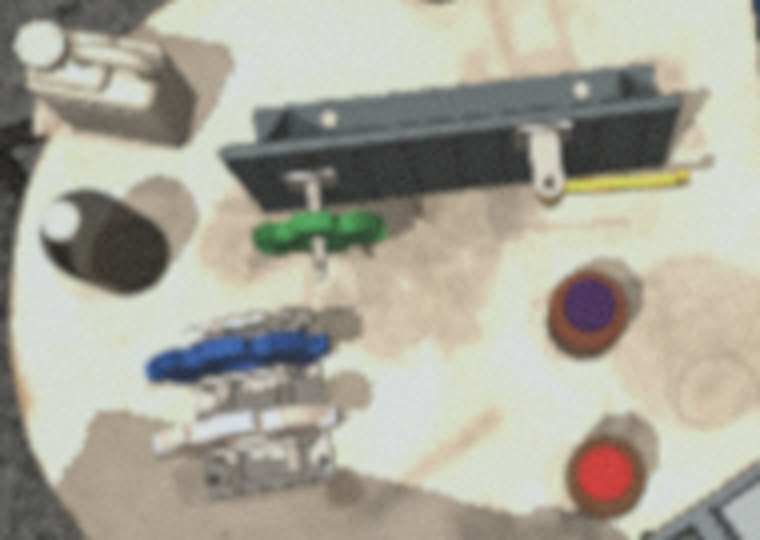

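View pics/b.png

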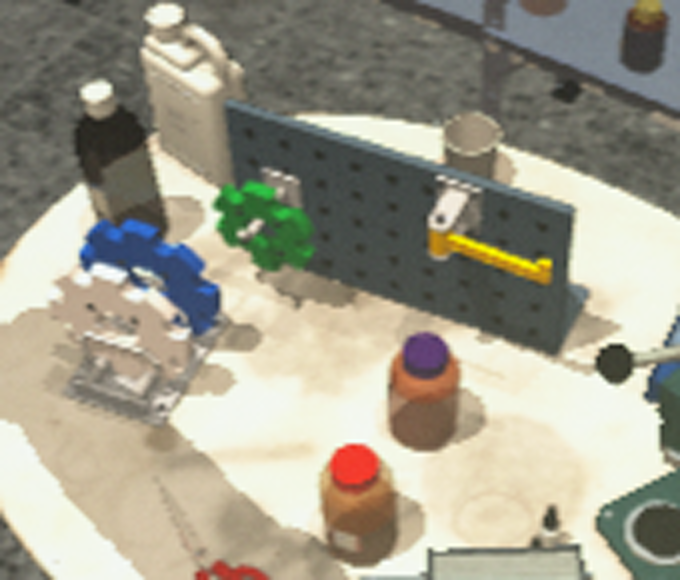

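```bash
python3 - <<'E'
from h import *
np.set_printoptions(precision=4,suppress=True)
A=lambda u,v:(180+(u+.5)/4-.5,140+(v+.5)/4-.5)
B=lambda u,v:(220+(u+.5)/4-.5,120+(v+.5)/4-.5)
print('cam',ray('top',(0,0))[0],ray('scene',(0,0))[0])
L=onz('top',A(222,150),.21);Rr=onz('top',A(697,95),.21)
print('panel top',L,Rr,np.linalg.norm(L-Rr))
print('pur',two(ray('top',(327,216)),ray('scene',(325.9,207.4))), onz('top',(327,216),.118))
print('tip end',two(ray('top',A(689,178)),ray('scene',B(550,268))),onz('top',A(689,178),.195))
print('pin',onz('top',A(548,182),.197), two(ray('top',A(548,182)),ray('scene',B(437,215))))
d=Rr-L;d/=np.linalg.norm(d);y=-d;x=np.array([y[1],-y[0],0]);  # x = away
O=(L+Rr)/2+.006*x;O[2]=0
print('O',O,'x',x,'y',y,np.degrees(np.arctan2(x[1],x[0])))
pin=O-.051*x-.07*y;print('pin pred',pin,'tip',pin-.11*y,'wheel hang',pin-.09*x)
for nm,u,z in(('blueL',A(150,365),.09),('blueR',A(328,342),.09)):print(nm,onz('top',u,z))
print('bottle red',onz('top',A(606,472),.118),'green',onz('top',A(319,232),.17))
print('tall',onz('top',A(60,220),.204),'whiteL/R',onz('top',A(155,441),.09),onz('top',A(338,410),.09))
E
```

```text
cam [ 0.3084 -0.0024  1.519 ] [-0.1994 -0.4882  1.1963]
panel top [0.6214 0.2603 0.21  ] [ 0.674  -0.1033  0.21  ] 0.36735841274465486
pur (array([ 0.5211, -0.0254,  0.1234]), np.float64(0.001094164389912378)) [ 0.5216 -0.025   0.118 ]
tip end (array([ 0.6117, -0.099 ,  0.1948]), np.float64(0.0004128061367469712)) [ 0.6116 -0.0989  0.195 ]
pin [0.6053 0.0102 0.197 ] (array([0.6016, 0.011 , 0.2102]), np.float64(0.0023027207721152067))
O [0.6536 0.0794 0.    ] x [0.9897 0.143  0.    ] y [-0.143   0.9897 -0.    ] 8.221162691476282
pin pred [0.6132 0.0028 0.    ] tip [ 0.6289 -0.1061  0.    ] wheel hang [ 0.5241 -0.0101  0.    ]
blueL [0.4683 0.3329 0.09  ]
blueR [0.4906 0.1884 0.09  ]
bottle red [ 0.388  -0.0409  0.118 ] green [0.5669 0.1888 0.17  ]
tall [0.565  0.3817 0.204 ] whiteL/R [0.4064 0.3249 0.09  ] [0.435  0.1777 0.09  ]
```

The crops confirm the purple-capped bottle at top (327,216), below and in front of the hook; the hook is folded and the table to the right of the bottle looks free. I'll grasp the bottle first, because once the hook is open it would block a grasp from above. Next I'll travel above the bottle and take a wrist look.

Request:
{"op": "play_rows", "data": {"rows": [0,0,0.05,0.03,-0.052,0.005,1,0,0,0.05,0.03,-0.052,0.005,1,0,0,0.05,0.03,-0.052,0,1,0,0,0.05,0.03,-0.052,0,1,0,0,0.05,0.03,-0.052,0,1,0,0,0.05,0.03,-0.052,0,1,0,0,0.05,0.03,-0.052,0,1,0,0,0.05,0.03,-0.052,0,1]}}

```text
clock: 1.1
tcp_pos: [0.4136, 0.0701, 0.2631]
tcp_rot: [[-0.996, -0.092, 0.001], [-0.092, 0.996, -0.002], [-0.001, -0.002, -1.0]]
wrist_force: [1.2, 0.7, -0.1]
width: 0.0854
```

Request:
{"op": "play_rows", "data": {"rows": [0,0,0.03,0.03,-0.052,0,1,0,0,0.03,0.03,-0.052,0,1,0,0,0,0,0,0,1]}}

```text
clock: 1.48
tcp_pos: [0.4762, -0.0413, 0.2621]
tcp_rot: [[-0.989, -0.147, 0.002], [-0.147, 0.989, -0.002], [-0.001, -0.002, -1.0]]
wrist_force: [-0.0, -0.4, -0.3]
width: 0.0854
```

```bash
python3 - <<'E'
from h import *
np.set_printoptions(precision=4,suppress=True)
s=r.read_state();print(s['clock'],s['tcp_pos'],s['tcp_rot'],s['qpos'],s['wrist_force'])
p=r.camera_params('wrist');I=r.snapshot('wrist');cv2.imwrite('pics/w1.png',I)
np.savez('pics/w1.npz',**p);print(p, proj('wrist',[.5216,-.025,.118],p),proj('wrist',[.6117,-.099,.195],p),proj('wrist',[.51,-.14,0],p))
E
```

```text
1.475 [ 0.4762 -0.0413  0.2621] [[-0.9892 -0.1468  0.0017]
 [-0.1468  0.9892 -0.0021]
 [-0.0014 -0.0024 -1.    ]] [-0.0852  0.1757 -0.2344  1.1588 -0.002  -0.2326] [-0.0238 -0.3688 -0.2648]
{'camera_matrix': array([[347.5903,   0.    , 322.289 ],
       [  0.    , 347.5903, 198.9345],
       [  0.    ,   0.    ,   1.    ]]), 'R': array([[-0.1469,  0.9892, -0.0019],
       [ 0.9417,  0.1404,  0.3057],
       [ 0.3026,  0.0431, -0.9521]]), 't': array([ 0.1099, -0.4856,  0.2429])} [332.3184 245.05  ] [208.0231 397.6136] [230.3164 176.7088]
```

View pics/w1.png

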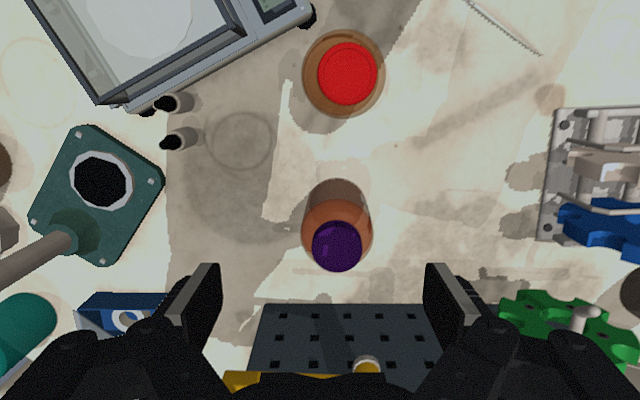

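The wrist view (robot side up) shows the purple cap at (337,246), the free patch at (230,175), the dark green base edge at 163, and the panel and hook at the bottom. I'll measure the cap and go down.

```bash
python3 - <<'E'
from h import *
np.set_printoptions(precision=4,suppress=True)
I=cv2.imread('pics/w1.png');p=dict(np.load('pics/w1.npz'))
b=blobs(I,(123,60,30),(160,255,255),300)[0];print(b)
print(onz('wrist',b[0][0],.118,p)-[.4762,-.0413,0])
for q in((280,303),(420,303),(160,182),(180,145),(65,130)):print(q,onz('wrist',q,0.0,p))
E
```

```text
[([336.5, 246.0], [312, 221, 50, 51, 2051])]
[0.0457 0.0199 0.118 ]
(280, 303) [ 0.666  -0.0665  0.    ]
(420, 303) [0.6397 0.1093 0.    ]
(160, 182) [ 0.5279 -0.2183  0.    ]
(180, 145) [ 0.4824 -0.1969  0.    ]
(65, 130) [ 0.4843 -0.3203  0.    ]
```

Request:
{"op": "play_rows", "data": {"rows": [0,0,0,0.046,0.02,0,1,0,0,0,0,0,-0.045,1,0,0,0,0,0,0,1]}}

```text
clock: 1.9
tcp_pos: [0.5187, -0.0159, 0.2157]
tcp_rot: [[-0.989, -0.151, -0.004], [-0.151, 0.989, 0.0], [0.004, 0.001, -1.0]]
wrist_force: [-0.2, -0.3, -0.5]
width: 0.0856
```

Request:
{"op": "play_rows", "data": {"rows": [0,0,0,0,0,-0.045,1,0,0,0,0,0,-0.045,1,0,0,0,0,0,-0.035,1,0,0,0,0,0,0,0,0,0,0,0,0,0,0,0,0,0,0,0,0,0]}}

```text
clock: 2.65
tcp_pos: [0.5239, -0.011, 0.1]
tcp_rot: [[-0.987, -0.158, 0.013], [-0.158, 0.987, 0.001], [-0.013, -0.001, -1.0]]
wrist_force: [0.0, -0.2, -3.1]
width: 0.0638
```

Request:
{"op": "play_rows", "data": {"rows": [0,0,0,0,0,0,0,0,0,0,0,0,0,0]}}

```text
clock: 2.9
tcp_pos: [0.525, -0.0108, 0.102]
tcp_rot: [[-0.987, -0.158, 0.016], [-0.158, 0.987, 0.002], [-0.016, -0.001, -1.0]]
wrist_force: [0.8, -1.1, -1.8]
width: 0.0634
```

```bash
python3 - <<'E'
from h import *
I=r.snapshot('scene');J=r.snapshot('wrist')
a=cv2.resize(I[130:250,250:420],(640,452));cv2.imwrite('pics/c1.png',np.hstack([a[:, :],cv2.resize(J[150:400,240:440],(160,200))[:0].reshape(0,160,3)]) if 0 else a)
E
```

```text
(no output)
```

View pics/c1.png

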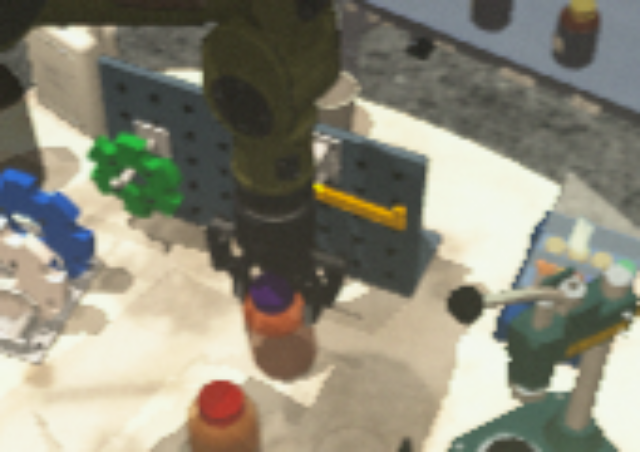

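```bash
python3 - <<'E'
from h import *
for n in('scene','wrist','top'):
    b=blobs(r.snapshot(n),(123,60,30),(160,255,255),20,(230,120,440,400) if n!='top' else (180,110,470,330))[0]; print(n,b,[onz(n,x[0],.118) for x in b])
s=r.read_state();print(s['tcp_pos'],s['width'],s['wrist_force'],s['qpos'])
E
```

```text
scene [([320.1, 208.1], [316, 206, 10, 5, 36])] [array([ 0.51113454, -0.0073873 ,  0.118     ])]
wrist [([327.9, 307.3], [265, 241, 128, 132, 13287])] [array([ 0.51826395, -0.00859531,  0.118     ])]
top [] []
[ 0.52455935 -0.01093027  0.1012531 ] 0.06351816779643936 [ 1.22264992 -0.18385605 -1.93398235] [-0.02182314  0.36632707 -0.41990964  0.77002881  0.00175679 -0.18037015]
```

The bottle is upright but gripped at its shoulder, 6 mm off centre. I'll open, correct, and grip it lower.

Request:
{"op": "play_rows", "data": {"rows": [0,0,0,0,0,0,1,0,0,0,0,0,0,1,0,0,0,-0.007,0.002,0,1,0,0,0,0,0,-0.008,1,0,0,0,0,0,-0.008,1,0,0,0,0,0,0,1]}}

```text
clock: 3.9
tcp_pos: [0.5187, -0.0099, 0.0862]
tcp_rot: [[-0.987, -0.157, 0.019], [-0.157, 0.988, -0.001], [-0.019, -0.004, -1.0]]
wrist_force: [0.8, -0.6, -1.3]
width: 0.0854
```

Request:
{"op": "play_rows", "data": {"rows": [0,0,0,0,0,0,0,0,0,0,0,0,0,0,0,0,0,0,0,0,0,0,0,0,0,0,0,0]}}

```text
clock: 4.4
tcp_pos: [0.5188, -0.0101, 0.0867]
tcp_rot: [[-0.987, -0.157, 0.019], [-0.157, 0.988, -0.002], [-0.019, -0.005, -1.0]]
wrist_force: [-0.1, -0.3, 1.1]
width: 0.0644
```

Request:
{"op": "play_rows", "data": {"rows": [0,0,0,0,0,0.015,0,0,0,0,0,0,0.01,0,0,0,0,-0.004,-0.03,0,0,0,0,0,-0.005,-0.035,0,0,0,0,0,-0.005,-0.035,0,0,0,0,0,-0.004,-0.03,0,0,0,0,0,0,0,0,0]}}

```text
clock: 5.28
tcp_pos: [0.4975, -0.141, 0.1098]
tcp_rot: [[-0.987, -0.161, 0.013], [-0.16, 0.987, 0.003], [-0.013, 0.001, -1.0]]
wrist_force: [-0.1, 0.9, -1.7]
width: 0.0641
```

```bash
python3 - <<'E'
from h import *
I=r.snapshot('scene')
cv2.imwrite('pics/c2.png',cv2.resize(I[130:280,260:460],None,fx=3,fy=3))
for n in('scene','wrist'):
    b=blobs(r.snapshot(n),(123,60,30),(160,255,255),20,(230,120,440,400))[0]; print(n,b,[onz(n,x[0],.118+.02) for x in b])
E
```

```text
scene [] []
wrist [([322.3, 334.8], [255, 284, 135, 98, 10040])] [array([ 0.49332652, -0.13835161,  0.138     ])]
```

View pics/c2.png

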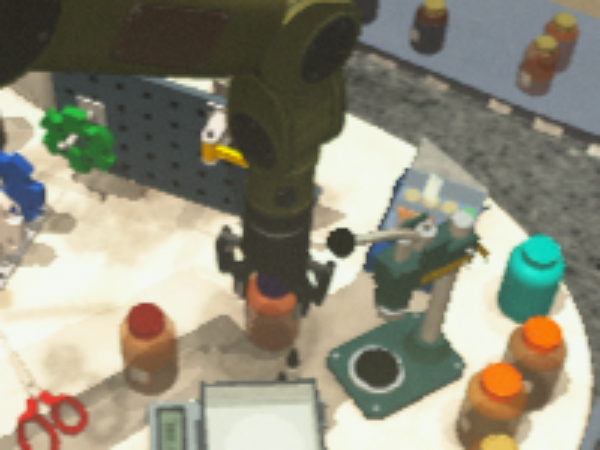

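The crop shows the bottle held upright at (270,310), clear of the small weights and the green stand. I'll lower it.

Request:
{"op": "play_rows", "data": {"rows": [0,0,0,0,0,-0.012,0,0,0,0,0,0,-0.008,0,0,0,0,0,0,0,0]}}

```text
clock: 5.8
tcp_pos: [0.4974, -0.1366, 0.0878]
tcp_rot: [[-0.986, -0.167, 0.012], [-0.167, 0.986, 0.005], [-0.012, 0.003, -1.0]]
wrist_force: [0.5, 0.4, -2.0]
width: 0.0641
```

Request:
{"op": "play_rows", "data": {"rows": [0,0,0,0,0,-0.001,0,0,0,0,0,0,0,1,0,0,0,0,0,0,1,0,0,0,0,0,0,1]}}

```text
clock: 6.3
tcp_pos: [0.4988, -0.1365, 0.0878]
tcp_rot: [[-0.986, -0.168, 0.014], [-0.168, 0.986, 0.004], [-0.015, 0.002, -1.0]]
wrist_force: [-0.3, 0.2, 0.1]
width: 0.0852
```

Request:
{"op": "play_rows", "data": {"rows": [0,0,0,0,0,0.02,1,0,0,0,0,0,0.04,1,0,0,0,0,0,0.055,1,0,0,0,0,0,0.055,0,0,0,0,0,0,0,0]}}

```text
clock: 6.92
tcp_pos: [0.498, -0.1367, 0.2636]
tcp_rot: [[-0.986, -0.167, 0.016], [-0.167, 0.986, 0.004], [-0.016, 0.001, -1.0]]
wrist_force: [0.0, -0.3, 0.1]
width: 0.0516
```

```bash
python3 - <<'E'
from h import *
np.set_printoptions(precision=4,suppress=True)
s=r.read_state();print(s['clock'],s['tcp_pos'],s['width'],s['tcp_rot'])
p=r.camera_params('wrist');I=r.snapshot('wrist');cv2.imwrite('pics/w2.png',I)
b=blobs(I,(123,60,30),(160,255,255),100)[0];print(b,[onz('wrist',x[0],.118,p) for x in b])
E
```

```text
6.925 [ 0.498  -0.1367  0.2636] 0.05159574823741645 [[-0.9858 -0.1671  0.0156]
 [-0.1671  0.9859  0.0038]
 [-0.016   0.0011 -0.9999]]
[([318.8, 196.1], [293, 169, 52, 54, 2245])] [array([ 0.5057, -0.1365,  0.118 ])]
```

Bottle is standing at (0.506, -0.137). Now a close look at the hook.

Request:
{"op": "play_rows", "data": {"rows": [0,0,0,0.05,0,0.012,0,0,0,0,0.055,-0.005,0.012,0,0,0,0,0,0,0,0]}}

```text
clock: 7.35
tcp_pos: [0.5986, -0.1403, 0.279]
tcp_rot: [[-0.986, -0.166, -0.002], [-0.166, 0.986, 0.008], [0.0, 0.008, -1.0]]
wrist_force: [-1.2, 0.4, -0.2]
width: -0.0
```

```bash
python3 - <<'E'
from h import *
np.set_printoptions(precision=4,suppress=True)
s=r.read_state();print(s['clock'],s['tcp_pos'],s['width'],s['tcp_rot'])
p=r.camera_params('wrist');I=r.snapshot('wrist');cv2.imwrite('pics/w3.png',I);np.savez('pics/w3.npz',**p)
b,m,l=blobs(I,(22,120,60),(34,255,255),100);print(b)
E
```

```text
7.35 [ 0.5986 -0.1403  0.279 ] -3.349941101402967e-05 [[-0.9861 -0.1661 -0.0018]
 [-0.1661  0.9861  0.008 ]
 [ 0.0004  0.0082 -1.    ]]
[([34.7, 232.2], [8, 218, 52, 30, 707]), ([460.7, 246.0], [378, 231, 173, 35, 2991])]
```

View pics/w3.png

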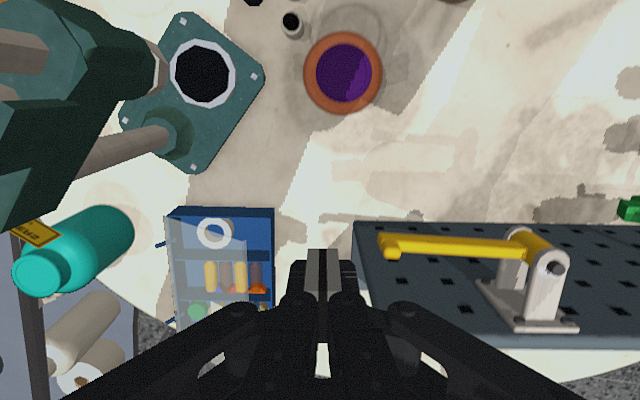

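The wrist view shows the hook from its lip at (390,252) to the pin lug at (552,262), the panel's lower edge along row ~223, and the turquoise bottle at (75,250) well away.

```bash
python3 - <<'E'
from h import *
np.set_printoptions(precision=4,suppress=True)
I=cv2.imread('pics/w3.png');p=dict(np.load('pics/w3.npz'))
m=blobs(I,(22,120,60),(34,255,255),100)[1]
for u in(380,386,392,398,405,420,450,480,500):
    v=np.where(m[:,u])[0]; print(u,v.min(),v.max(),'bot-front z.167',onz('wrist',(u,v.min()),.167,p)[:2],'top-back z.183',onz('wrist',(u,v.max()),.183,p)[:2])
print('lip top back',onz('wrist',(390,260),.195,p),'lug top',onz('wrist',(552,262),.197,p))
print('panel bot',onz('wrist',(356,222),0,p),onz('wrist',(600,224),0,p), 'panel top',onz('wrist',(352,345),.21,p),onz('wrist',(600,345),.21,p))
E
python3 - <<'E'
import cv2
I=cv2.imread('pics/w3.png');cv2.imwrite('pics/w3c.png',cv2.resize(I[200:360,340:600],None,fx=3,fy=3,interpolation=cv2.INTER_CUBIC))
E
```

```text
380 233 246 bot-front z.167 [ 0.6136 -0.0934] top-back z.183 [ 0.6166 -0.0955]
386 235 256 bot-front z.167 [ 0.6144 -0.0888] top-back z.183 [ 0.6233 -0.0898]
392 234 258 bot-front z.167 [ 0.613  -0.0847] top-back z.183 [ 0.6241 -0.0854]
398 234 257 bot-front z.167 [ 0.6123 -0.0805] top-back z.183 [ 0.6227 -0.0815]
405 235 251 bot-front z.167 [ 0.6122 -0.0753] top-back z.183 [ 0.6175 -0.0779]
420 236 252 bot-front z.167 [ 0.6112 -0.0644] top-back z.183 [ 0.6166 -0.0676]
450 238 254 bot-front z.167 [ 0.6092 -0.0426] top-back z.183 [ 0.6147 -0.0469]
480 240 256 bot-front z.167 [ 0.6072 -0.0206] top-back z.183 [ 0.6129 -0.0262]
500 242 257 bot-front z.167 [ 0.6064 -0.0057] top-back z.183 [ 0.6114 -0.0123]
lip top back [ 0.6201 -0.0902  0.195 ] lug top [0.6036 0.0129 0.197 ]
panel bot [ 0.6699 -0.0826  0.    ] [0.6234 0.2158 0.    ] panel top [ 0.6771 -0.1055  0.21  ] [0.6512 0.0557 0.21  ]
```

View pics/w3c.png

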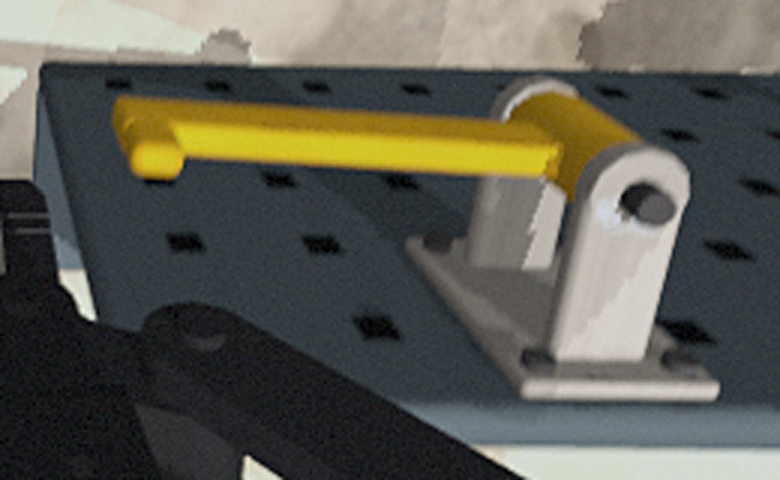

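Request:
{"op": "play_rows", "data": {"rows": [0,0,0,0.037,0.065,0,0,0,0,0,0,0,0,0]}}

```text
out of range
```

```bash
python3 - <<'E'
import numpy as np
np.set_printoptions(precision=4,suppress=True)
pin=np.array([.6045,.0125])
for ph in list(range(-85,-171,-10))+[-171.3]:
    a=np.radians(ph);d=np.array([np.cos(a),np.sin(a)]);n=np.array([-d[1],d[0]]);rel=np.arctan2(n[1],n[0])-np.radians(9.6)
    o=.004+.011*abs(np.cos(rel))+.0145*abs(np.sin(rel));print(ph,pin+.082*d+o*n)
E
```

```text
-85 [ 0.6277 -0.0678]
-95 [ 0.6156 -0.0708]
-105 [ 0.6026 -0.0719]
-115 [ 0.5891 -0.0708]
-125 [ 0.5755 -0.0673]
-135 [ 0.5622 -0.0612]
-145 [ 0.5498 -0.0524]
-155 [ 0.539  -0.0411]
-165 [ 0.5303 -0.0275]
-171.3 [ 0.5263 -0.0184]
```

Request:
{"op": "play_rows", "data": {"rows": [0,0,0,0.02,0.036,0,0,0,0,0,0.018,0.031,0,0,0,0,0,0,0,0,0]}}

```text
clock: 7.78
tcp_pos: [0.6295, -0.0721, 0.2747]
tcp_rot: [[-0.986, -0.163, -0.015], [-0.163, 0.987, 0.009], [0.013, 0.012, -1.0]]
wrist_force: [0.4, -0.1, 0.3]
width: 0.0002
```

Request:
{"op": "play_rows", "data": {"rows": [0,0,0,0.008,0,-0.005,0,0,0,0,0.003,-0.001,-0.03,0,0,0,0,0,0,0,0]}}

```text
clock: 8.15
tcp_pos: [0.6376, -0.075, 0.2376]
tcp_rot: [[-0.987, -0.161, -0.019], [-0.161, 0.987, 0.009], [0.017, 0.012, -1.0]]
wrist_force: [-0.1, 0.4, 0.3]
width: 0.0001
```

Request:
{"op": "play_rows", "data": {"rows": [0,-0.012,0,0.002,0,-0.025,0,0,0,0,0,0,-0.024,0,0,0,0,0,0,0,0]}}

```text
clock: 8.52
tcp_pos: [0.6394, -0.0775, 0.1906]
tcp_rot: [[-0.987, -0.158, -0.004], [-0.158, 0.987, 0.008], [0.002, 0.009, -1.0]]
wrist_force: [-0.1, -0.8, 1.1]
width: -0.0001
```

Request:
{"op": "play_rows", "data": {"rows": [0,0,0,-0.012,0.005,-0.005,0,0,0,0,-0.012,-0.001,0,0,0,0,0,-0.013,-0.001,0,0,0,0,0,-0.0135,0.001,0,0,0,0,0,-0.0135,0.004,0,0]}}

```text
clock: 9.15
tcp_pos: [0.5778, -0.0714, 0.1924]
tcp_rot: [[-0.988, -0.156, 0.01], [-0.156, 0.988, 0.007], [-0.011, 0.005, -1.0]]
wrist_force: [2.3, 0.7, -0.7]
width: 0.0001
```

Request:
{"op": "play_rows", "data": {"rows": [0,0,0,-0.014,0.008,-0.004,0,0,0,0,-0.013,0.01,-0.003,0,0,0,0,-0.011,0.0115,-0.002,0,0,0,0,-0.009,0.0135,0,0]}}

```text
clock: 9.65
tcp_pos: [0.5297, -0.0298, 0.1871]
tcp_rot: [[-0.988, -0.152, 0.019], [-0.152, 0.988, 0.002], [-0.019, -0.001, -1.0]]
wrist_force: [1.4, -1.5, 0.1]
width: -0.0
```

Nearly there. I'll push on gently until the stop pushes back.

Request:
{"op": "play_rows", "data": {"rows": [0,0,0,-0.001,0.01,0,0,0,0,0,0,0.004,0,0,0,0,0,0,0,0,0]}}

```text
clock: 10.02
tcp_pos: [0.5264, -0.0171, 0.1871]
tcp_rot: [[-0.988, -0.153, 0.016], [-0.153, 0.988, -0.007], [-0.014, -0.01, -1.0]]
wrist_force: [0.6, -2.4, 1.3]
width: 0.0002
```

Request:
{"op": "play_rows", "data": {"rows": [0,0,0,0,0.005,0,0,0,0,0,0,0.005,0,0]}}

```text
clock: 10.28
tcp_pos: [0.5264, -0.0164, 0.1874]
tcp_rot: [[-0.989, -0.148, 0.015], [-0.148, 0.988, -0.032], [-0.01, -0.034, -0.999]]
wrist_force: [-1.3, -18.4, 3.2]
width: -0.0001
```

18 N against it, so the hook is on its stop. I'll withdraw, check the hook, and turn towards the wheel.

Request:
{"op": "play_rows", "data": {"rows": [0,0,0,-0.003,-0.025,0,0,0.03,0,0,-0.002,-0.012,0.04,0.2,0,0,0.18,-0.002,0,0.05,0.5,0,0,0.18,-0.01,0.02,0.02,0.5,0,0,0.18,-0.01,0.04,0,0.5,0,0,0.18,-0.01,0.04,0,0.5,0,0,0.18,-0.01,0.04,0,0.5,0,0,0.18,0,0.04,0,0.5]}}

```text
clock: 11.28
tcp_pos: [0.4762, 0.1336, 0.2981]
tcp_rot: [[-0.306, -0.952, -0.003], [-0.952, 0.306, 0.014], [-0.012, 0.007, -1.0]]
wrist_force: [0.3, -0.1, -0.3]
width: 0.0426
```

Request:
{"op": "play_rows", "data": {"rows": [0,0,0.18,0,0.04,0,0.5,0,0,0.18,0,0.04,0,0.5,0,0,0.13,0,0.04,0,0.5,0,0,0,0,0,0,0.5]}}

```text
clock: 11.78
tcp_pos: [0.4735, 0.2629, 0.2964]
tcp_rot: [[0.2, -0.98, -0.016], [-0.98, -0.2, 0.014], [-0.017, 0.013, -1.0]]
wrist_force: [-0.7, -0.4, 0.4]
width: 0.0423
```

```bash
python3 - <<'E'
from h import *
np.set_printoptions(precision=4,suppress=True)
s=r.read_state();print(s['clock'],s['tcp_pos'],s['width'],s['tcp_rot'],s['qpos'])
p=r.camera_params('wrist');I=r.snapshot('wrist');np.savez('pics/w4.npz',**p)
T=r.snapshot('top');S=r.snapshot('scene');cv2.imwrite('pics/t4.png',T);cv2.imwrite('pics/s4.png',S);cv2.imwrite('pics/w4.png',I)
for n,J,bx in(('top',T,(290,170,350,230)),('scene',S,(300,160,370,230))):
    b,m,l=blobs(J,(22,110,90),(36,255,255),8,bx);print(n,b);v=np.argwhere(m)[:,::-1];print(v[v[:,1].argmax()],v[v[:,1].argmin()],cv2.fitLine(v,2,0,.1,.1).ravel())
t=cv2.resize(T[160:235,280:380],(400,300),interpolation=2);w=cv2.resize(I,(640,400));c=np.zeros((400,800,3),np.uint8)
cv2.imwrite('pics/v4.png',np.vstack([np.hstack([t,cv2.resize(S[150:225,290:390],(400,300),interpolation=2)]),cv2.copyMakeBorder(cv2.resize(I,(480,300)),0,0,0,320,cv2.BORDER_CONSTANT)]))
E
```

```text
11.775 [0.4735 0.2629 0.2964] 0.04234756638559746 [[ 0.2001 -0.9796 -0.0159]
 [-0.9796 -0.2004  0.014 ]
 [-0.0169  0.0128 -0.9998]] [ 0.4961  0.281  -0.0045  1.2927  0.0199 -1.2764]
top [([319.1, 205.3], [316, 190, 7, 31, 69])]
[320 220] [316 190] [  0.1303   0.9915 319.0869 205.3478]
scene [([322.9, 188.1], [316, 179, 14, 18, 61])]
[316 196] [327 177] [  0.5362  -0.8441 322.9355 187.8871]
```

View pics/v4.png

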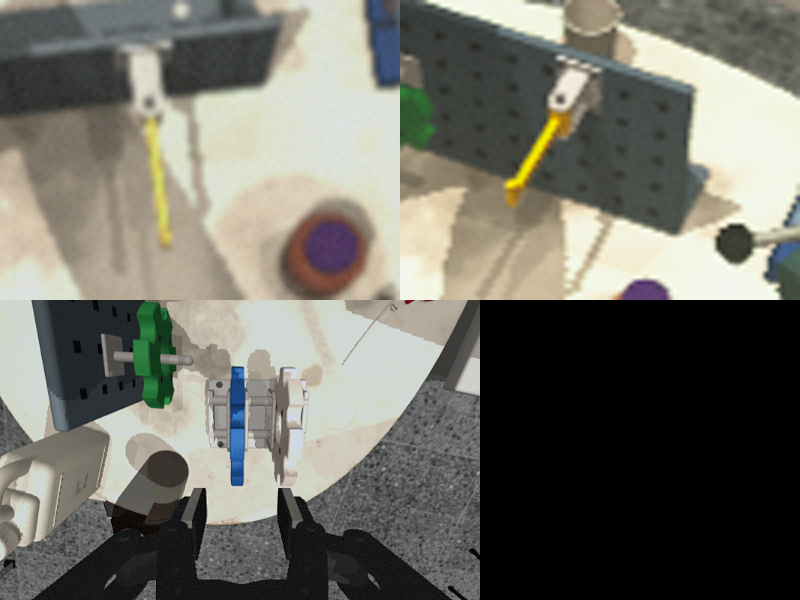

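Hook points straight out in both views. Wrist view: blue wheel edge-on at (316,495) in full-size pixels, between the panel and the white wheel. Next I'll measure both.

```bash
python3 - <<'E'
from h import *
np.set_printoptions(precision=4,suppress=True)
p=dict(np.load('pics/w4.npz'));I=cv2.imread('pics/w4.png')
b,m,l=blobs(I,(105,110,40),(125,255,255),300,(250,50,400,300));print(b)
rows=np.where(m.any(1))[0]
for v in range(rows.min()+2,rows.max(),12):
    u=np.where(m[v])[0];print(v,u.min(),u.max(),end=' | ')
y0,y1=rows.min(),rows.max()
u=lambda v:np.where(m[v])[0].mean()
A=onz('wrist',(u(y0+3),y0),.09,p);B=onz('wrist',(u(y1-3),y1),.09,p);print('\nends',A,B,(A+B)/2,np.linalg.norm(A-B),np.degrees(np.arctan2(B[0]-A[0],-(B[1]-A[1]))))
for n,uv,z in(('top',(320.5,220),.19),('top',(317.2,191),.183)):print('hook',onz(n,uv,z))
v=np.argwhere(blobs(cv2.imread('pics/top0.png'),(105,110,40),(125,255,255),8,(205,215,270,240))[1])[:,::-1]
L,R_=v[v[:,0].argmin()],v[v[:,0].argmax()];print(L,R_,(onz('top',L,.09)+onz('top',R_,.09))/2)
for yy in(.16,.165,.17):print(proj('wrist',[.479,.26,yy],p))
cv2.imwrite('pics/w4c.png',cv2.resize(I[70:260,230:440],None,fx=3,fy=3,interpolation=2))
E
```

```text
[([316.0, 167.3], [307, 89, 20, 159, 2863])]
91 309 324 | 103 309 324 | 115 308 325 | 127 307 325 | 139 307 325 | 151 307 325 | 163 307 325 | 175 307 325 | 187 307 325 | 199 307 325 | 211 307 324 | 223 308 324 | 235 308 324 | 
ends [0.4916 0.1931 0.09  ] [0.4624 0.3454 0.09  ] [0.477  0.2692 0.09  ] 0.1551221111121486 -169.12574232256125
hook [ 0.4978 -0.0042  0.19  ]
hook [0.5897 0.0081 0.183 ]
[217 231] [261 226] [0.4777 0.2618 0.09  ]
[315.371  185.1405]
[315.3316 187.0433]
[315.2908 189.0169]
```

View pics/w4c.png

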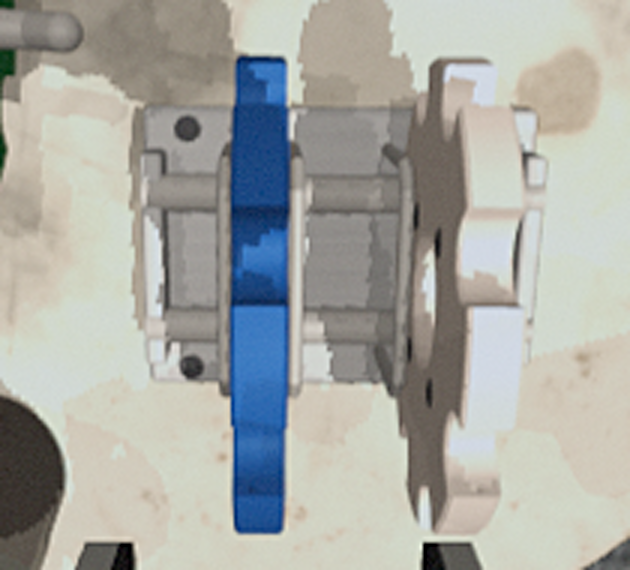

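The crop shows the blue wheel edge parallel to the image columns, so the tool yaw already matches. Its top tooth is at wrist (316,192), and the fingers at 42 mm clear the white wheel.

```bash
python3 - <<'E'
from h import *
np.set_printoptions(precision=4,suppress=True)
p=dict(np.load('pics/w4.npz'));S=cv2.imread('pics/scene0.png')
m=blobs(S,(105,110,40),(125,255,255),50,(235,165,280,210))[1]
c=np.where(m.any(0))[0]
print([(u,int(np.where(m[:,u])[0].min())) for u in c])
for z in(.15,.16,.165,.17,.175):
    X=onz('wrist',(316,191.7),z,p);print(z,X,'scene',proj('scene',X), 'top',proj('top',X))
E
```

```text
[(np.int64(240), 182), (np.int64(241), 181), (np.int64(242), 178), (np.int64(243), 177), (np.int64(244), 176), (np.int64(245), 175), (np.int64(246), 175), (np.int64(247), 176), (np.int64(248), 176), (np.int64(249), 177), (np.int64(250), 176), (np.int64(251), 175), (np.int64(252), 175), (np.int64(253), 175), (np.int64(254), 175), (np.int64(255), 175), (np.int64(256), 176), (np.int64(257), 176), (np.int64(258), 176), (np.int64(259), 177), (np.int64(260), 180), (np.int64(261), 181), (np.int64(262), 181), (np.int64(263), 182), (np.int64(264), 181), (np.int64(265), 181), (np.int64(266), 182), (np.int64(267), 182), (np.int64(268), 183), (np.int64(269), 184), (np.int64(270), 186), (np.int64(271), 190), (np.int64(272), 191), (np.int64(273), 191)]
0.15 [0.4769 0.2681 0.15  ] scene [253.8929 178.1962] top [233.5924 226.3723]
0.16 [0.4775 0.265  0.16  ] scene [254.2359 176.6048] top [233.9886 225.8058]
0.165 [0.4778 0.2635 0.165 ] scene [254.409 175.802] top [234.1889 225.5195]
0.17 [0.4781 0.2619 0.17  ] scene [254.5831 174.9943] top [234.3906 225.2312]
0.175 [0.4784 0.2604 0.175 ] scene [254.7583 174.1817] top [234.5937 224.9408]
```

Request:
{"op": "play_rows", "data": {"rows": [-0.014,-0.016,0,0.004,0.001,-0.03,0.5,0,0,0,0,0,-0.04,0.5,0,0,0,0,0,-0.03,0.5,0,0,0,0,0,0,0.5]}}

```text
clock: 12.42
tcp_pos: [0.4778, 0.2563, 0.1958]
tcp_rot: [[0.187, -0.982, 0.002], [-0.982, -0.187, -0.001], [0.001, -0.002, -1.0]]
wrist_force: [-0.1, -1.1, 0.4]
width: 0.0426
```

Request:
{"op": "play_rows", "data": {"rows": [0,0,0,0,0.008,-0.015,0.5,0,0,0,0,0,-0.012,0.5,0,0,0,0,0,-0.01,0.5,0,0,0,0,0,0,0.5]}}

```text
clock: 12.92
tcp_pos: [0.4798, 0.2649, 0.1596]
tcp_rot: [[0.184, -0.983, 0.006], [-0.983, -0.184, 0.002], [-0.001, -0.006, -1.0]]
wrist_force: [0.1, -0.4, -0.5]
width: 0.0426
```

Request:
{"op": "play_rows", "data": {"rows": [0,0,0,0,0,0,0,0,0,0,0,0,0,0,0,0,0,0,0,0,0,0,0,0,0,0,0,0]}}

```text
clock: 13.42
tcp_pos: [0.4793, 0.2649, 0.1602]
tcp_rot: [[0.185, -0.983, 0.006], [-0.983, -0.185, 0.002], [-0.001, -0.006, -1.0]]
wrist_force: [-0.2, 1.0, -0.5]
width: 0.0143
```

Gripped (14.3 mm). Lift straight up.

Request:
{"op": "play_rows", "data": {"rows": [0,0,0,0,0,0.03,0,0,0,0,0,0,0.045,0,0,0,-0.02,0,0,0.045,0,0,0,-0.02,-0.004,-0.01,0,0,0,0,0,-0.004,-0.03,0,0,0,0,0,-0.004,-0.04,0,0,0,0,0,-0.004,-0.045,0,0,0,0,0,0,-0.045,0,0]}}

```text
clock: 14.42
tcp_pos: [0.4596, 0.0905, 0.2762]
tcp_rot: [[0.148, -0.989, -0.002], [-0.989, -0.148, -0.002], [0.002, 0.002, -1.0]]
wrist_force: [0.0, 0.4, -1.7]
width: 0.0136
```

Request:
{"op": "play_rows", "data": {"rows": [0,0,0,0,-0.04,0,0,0,0,0,0,-0.03,0,0,0,0,0,0,-0.015,-0.008,0,0,0,0,0,0,0,0]}}

```text
clock: 14.92
tcp_pos: [0.4547, -0.0004, 0.2621]
tcp_rot: [[0.142, -0.99, -0.011], [-0.99, -0.142, -0.003], [0.002, 0.011, -1.0]]
wrist_force: [-0.4, 0.2, -2.2]
width: 0.0139
```

Request:
{"op": "play_rows", "data": {"rows": [0,0.01,0,0.001,-0.008,-0.01,0,0,0,0,0,0,0,0]}}

```text
clock: 15.18
tcp_pos: [0.4554, -0.0075, 0.2506]
tcp_rot: [[0.144, -0.989, -0.023], [-0.99, -0.144, -0.002], [-0.001, 0.023, -1.0]]
wrist_force: [0.0, 1.3, -2.5]
width: 0.0137
```

```bash
cat > hole.py <<'E'
from h import *
np.set_printoptions(precision=4,suppress=True)
s=r.read_state();P=s['tcp_pos'];print(s['clock'],P,s['wrist_force'],s['tcp_rot'][:,1])
S=r.snapshot('scene');cv2.imwrite('pics/hs.png',S)
m=blobs(S,(103,90,30),(126,255,255),8,(250,130,380,270))[1]
cs,hi=cv2.findContours(m,cv2.RETR_CCOMP,cv2.CHAIN_APPROX_NONE)
ax=-s['tcp_rot'][:,1]*np.sign(-s['tcp_rot'][0,1]); 
def pl(uv,off):
    o,d=ray('scene',uv);return o+d*((P+ax*off-o)@ax)/(d@ax)
for c,h in zip(cs,hi[0]):
    if len(c)<8: continue
    M=c.reshape(-1,2);print('hole' if h[3]>=0 else 'outer',cv2.contourArea(c),cv2.boundingRect(c))
    Q=np.array([pl(u,-.0075) for u in M]);print('  y',Q[:,1].min(),Q[:,1].max(),'z',Q[:,2].min(),Q[:,2].max())
b=blobs(S,(22,110,90),(36,255,255),4,(290,150,370,240));print('yellow',b[0])
C=P-[0,0,.07]
print('expected hole px',proj('scene',C-ax*.0075),'tip px',proj('scene',[.4956,-.0029,.175]))
E
python3 hole.py
```

```text
15.175 [ 0.4554 -0.0075  0.2506] [ 0.0349  1.34   -2.5456] [-0.9894 -0.1436  0.0229]
outer 690.5 (292, 193, 39, 32)
  y -0.08317779500638128 0.05987550340782033 z 0.10716239464972 0.2673852821463606
hole 10.0 (314, 215, 6, 4)
  y -0.04279706292158736 -0.023896471908055994 z 0.14507723051609256 0.16384089049176231
hole 7.0 (302, 211, 5, 4)
  y 0.006607023539507428 0.02211523398608739 z 0.14312565832064927 0.16010002211419194
hole 80.5 (304, 204, 15, 11)
  y -0.03937051345870918 0.013199731282417138 z 0.16539687481305565 0.21211811958378168
hole 7.0 (302, 202, 4, 4)
  y 0.008593987826977179 0.020261574257883108 z 0.1911494626618777 0.2090754186925703
yellow [([323.3, 187.5], [317, 179, 13, 18, 57])]
expected hole px [310.0418 209.0207] tip px [316.3736 200.3573]
```

Measured hole position agrees with expectation (about y -0.008, z 0.179). I'll raise it 2 mm and thread it over the tip.

Request:
{"op": "play_rows", "data": {"rows": [0,0.02,0,0.01,0.0014,0.002,0,0,0,0,0.012,0.0017,0,0,0,0,0,0.012,0.0017,0,0,0,0,0,0,0,0,0]}}

```text
clock: 15.72
tcp_pos: [0.4922, -0.0002, 0.2534]
tcp_rot: [[0.147, -0.988, -0.04], [-0.989, -0.147, -0.001], [-0.005, 0.04, -0.999]]
wrist_force: [0.5, -0.5, -2.0]
width: 0.0138
```

Request:
{"op": "play_rows", "data": {"rows": [0,-0.04,0,0.004,-0.003,0,0,0,0,0,0.012,0.0016,0,0,0,0,0,0.01,0.0014,0,0,0,0,0,0,0,0,0]}}

```text
clock: 16.23
tcp_pos: [0.5194, 0.0004, 0.2532]
tcp_rot: [[0.148, -0.989, -0.001], [-0.989, -0.148, -0.001], [0.001, 0.002, -1.0]]
wrist_force: [-0.1, -1.0, -1.8]
width: 0.0141
```

```bash
python3 hole.py
```

```text
16.225 [0.5194 0.0004 0.2532] [-0.0622 -1.0329 -1.8055] [-0.9891 -0.1476  0.0016]
outer 702.5 (300, 179, 40, 31)
  y -0.07794639431018197 0.07034751768164005 z 0.11020493115931895 0.27004127005466705
hole 7.0 (323, 201, 4, 4)
  y -0.029698182183030664 -0.018114597584680536 z 0.1471907963523298 0.16590500559570698
hole 7.0 (311, 197, 4, 4)
  y 0.01661343743730903 0.028728110387225114 z 0.14640249203505395 0.16530858289060113
hole 94.0 (313, 191, 15, 12)
  y -0.03348046966111129 0.019729767614795946 z 0.14285950452178175 0.2125688775189548
yellow [([327.0, 181.5], [325, 179, 5, 6, 16]), ([317.9, 195.2], [316, 194, 5, 3, 10])]
expected hole px [318.3759 195.5576] tip px [316.3736 200.3573]
```

The yellow tip shows inside the hole at (318,195), with no contact force, so the hook is through. Move further in, then lower.

Request:
{"op": "play_rows", "data": {"rows": [0,0,0,0.01,0.001,0,0,0,0,0,0.007,0.001,-0.004,0,0,0,0,0,0,-0.006,0,0,0,0,0,0,-0.004,0,0,0,0,0,0,0,0]}}

```text
clock: 16.9
tcp_pos: [0.5365, 0.0025, 0.2373]
tcp_rot: [[0.148, -0.989, -0.005], [-0.989, -0.148, -0.001], [0.001, 0.005, -1.0]]
wrist_force: [0.0, -0.4, -1.9]
width: 0.0137
```

Request:
{"op": "play_rows", "data": {"rows": [0,0,0,0,0,-0.004,0,0,0,0,0,0,-0.002,0,0,0,0,0,0,0,0]}}

```text
clock: 17.27
tcp_pos: [0.5368, 0.0025, 0.2353]
tcp_rot: [[0.147, -0.989, 0.001], [-0.989, -0.147, -0.001], [0.001, -0.0, -1.0]]
wrist_force: [-0.0, -0.8, -3.5]
width: 0.0139
```

Request:
{"op": "play_rows", "data": {"rows": [0,0,0,0,0,-0.004,0,0,0,0,0,0,-0.002,0,0,0,0,0,0,0,0]}}

```text
clock: 17.65
tcp_pos: [0.5371, 0.0024, 0.2351]
tcp_rot: [[0.147, -0.989, 0.007], [-0.989, -0.147, -0.001], [0.002, -0.007, -1.0]]
wrist_force: [-0.5, -1.4, -2.3]
width: 0.014
```

Request:
{"op": "play_rows", "data": {"rows": [0,0,0,0,0,-0.005,0,0,0,0,0,0,-0.005,0]}}

```text
clock: 17.9
tcp_pos: [0.5374, 0.0023, 0.2339]
tcp_rot: [[0.147, -0.989, 0.015], [-0.989, -0.147, -0.001], [0.004, -0.015, -1.0]]
wrist_force: [-12.9, -0.6, 35.7]
width: 0.0138
```

```bash
python3 hole.py
```

```text
17.9 [0.5374 0.0023 0.2339] [-12.8818  -0.6292  35.6735] [-0.989  -0.1472 -0.0146]
outer 669.0 (302, 179, 40, 31)
  y -0.07533268302200885 0.07515624383868924 z 0.08987548590638905 0.24871153746100771
hole 8.5 (325, 201, 5, 4)
  y -0.029873206280533027 -0.01416946325621632 z 0.12645269725980102 0.14588369324133876
hole 101.0 (314, 190, 16, 13)
  y -0.030061705121765203 0.02960564995103565 z 0.11578636009885135 0.19428801750941127
hole 7.0 (313, 188, 5, 4)
  y 0.01582171317509784 0.03160973616350937 z 0.17566274964589312 0.1941766969783867
yellow [([327.3, 180.2], [327, 179, 2, 4, 6]), ([319.0, 194.3], [316, 192, 6, 5, 17])]
expected hole px [320.7793 195.6449] tip px [316.3736 200.3573]
```

It's resting on the bar (36 N push-back when pressed; measured centre z ≈ 0.159 against 0.161 expected). I'll relax and open.

Request:
{"op": "play_rows", "data": {"rows": [0,-0.012,0,0,0,0.002,0,0,0,0,0,0,0,0,0,0,0,0,0,0,0.12,0,0,0,0,0,0,0.3,0,0,0,0,0,0,0.45]}}

```text
clock: 18.58
tcp_pos: [0.5375, 0.0024, 0.2345]
tcp_rot: [[0.147, -0.989, 0.027], [-0.989, -0.147, -0.001], [0.005, -0.026, -1.0]]
wrist_force: [0.1, 0.4, -0.3]
width: 0.0385
```

Request:
{"op": "play_rows", "data": {"rows": [0,0,0,0,0,0,0.45,0,0,0,0,0,0.015,0.45,0,0,0,0,0,0.03,0.45,0,0,0,0,0,0.045,0.45,0,0,0,-0.04,0,0.03,0.45,0,0,0,-0.05,0.04,0.0,0.45,0,0,0,-0.05,0.05,0,0.45,0,0,0,0,0.05,0,0.45]}}

```text
clock: 19.58
tcp_pos: [0.4004, 0.1376, 0.365]
tcp_rot: [[0.139, -0.99, 0.037], [-0.99, -0.139, 0.001], [0.004, -0.037, -0.999]]
wrist_force: [1.8, -0.0, -0.7]
width: 0.0385
```

Request:
{"op": "play_rows", "data": {"rows": [0,0,0,-0.04,0.05,0,0.45,0,0,0,-0.03,0.05,0,0.45,0,0,0,0,0.05,0,0.45,0,0,0,0,0,0,0.45,0,0,0,0,0,0,0.45,0,0,0,0,0,0,0.45]}}

```text
clock: 20.32
tcp_pos: [0.3302, 0.2915, 0.3722]
tcp_rot: [[0.143, -0.989, 0.047], [-0.99, -0.143, 0.009], [-0.002, -0.048, -0.999]]
wrist_force: [0.4, -0.9, -0.1]
width: 0.0387
```

```bash
python3 - <<'E'
from h import *
np.set_printoptions(precision=4,suppress=True)
s=r.read_state();print(s['clock'],s['tcp_pos'],s['wrist_force'])
S=r.snapshot('scene');T=r.snapshot('top')
cv2.imwrite('pics/fs.png',S);cv2.imwrite('pics/ft.png',T)
a=cv2.resize(T[140:275,180:390],(780,501),interpolation=2)[:300]
b=cv2.resize(S[130:260,230:390],None,fx=2.3,fy=2.3,interpolation=2);t=cv2.resize(T[140:270,200:380],(431,299),interpolation=2)
cv2.imwrite('pics/f.png',np.vstack([np.hstack([b,t]),cv2.resize(S[150:240,270:390],(799,599),interpolation=2)[:300,:][:,:799]]))
for n,J in(('top',T),('scene',S)):
  for nm,lo,hi in(('yel',(22,110,90),(36,255,255)),('blue',(105,110,40),(125,255,255)),('pur',(123,60,30),(160,255,255)),('red',(0,180,120),(6,255,255)),('grn',(45,120,50),(75,255,255))):
    print(n,nm,blobs(J,lo,hi,6,(240,150,370,270))[0])
E
```

```text
20.325 [0.3302 0.2915 0.3722] [ 0.4163 -0.934  -0.0702]
top yel [([317.8, 195.2], [316, 190, 4, 12, 23]), ([320.4, 214.7], [319, 210, 3, 11, 20])]
top blue [([318.8, 207.4], [297, 203, 46, 12, 261])]
top pur [([362.5, 221.4], [357, 216, 12, 12, 123])]
top red []
top grn [([254.1, 196.5], [245, 194, 18, 6, 41]), ([266.8, 195.5], [264, 194, 7, 4, 17])]
scene yel [([327.7, 180.5], [327, 179, 3, 5, 11]), ([319.2, 194.2], [316, 192, 7, 5, 18])]
scene blue [([322.2, 192.5], [303, 178, 39, 31, 683])]
scene pur [([351.0, 224.4], [346, 220, 11, 10, 88])]
scene red [([308.6, 235.6], [303, 231, 12, 10, 81]), ([279.9, 264.2], [273, 261, 15, 9, 48]), ([270.0, 266.6], [267, 263, 7, 7, 27])]
scene grn [([285.1, 174.5], [274, 165, 24, 22, 241])]
```

View pics/f.png

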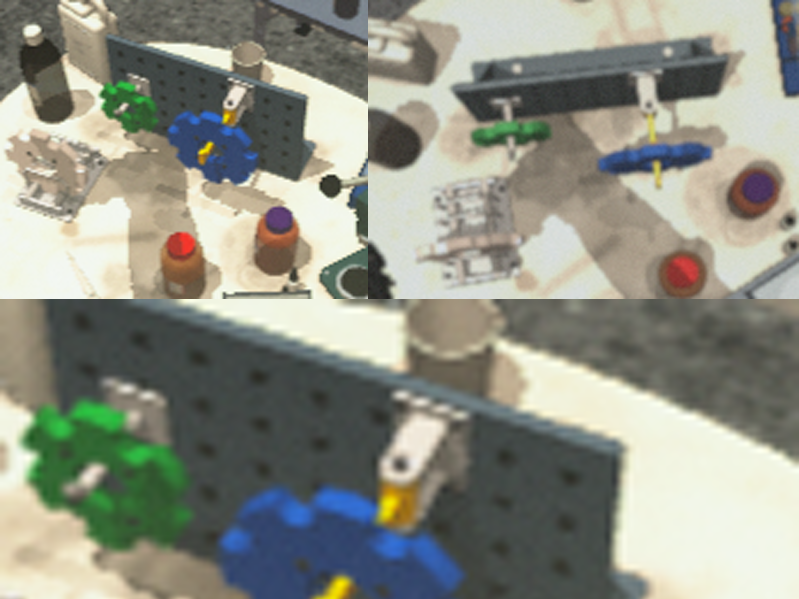

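Wheel hangs behind the tip, hook still straight out, bottle upright, everything else in place. Handing in.

```bash
python3 -c "
from h import *
T=r.snapshot('top');print(blobs(T,(105,110,40),(125,255,255),20,(280,190,360,230))[0],blobs(T,(22,110,90),(36,255,255),6,(290,170,350,230))[0])
print(r.sign_off())"
```

```text
[([318.7, 207.4], [297, 203, 46, 12, 267])] [([317.8, 195.2], [316, 190, 4, 12, 23]), ([320.4, 214.6], [319, 210, 3, 11, 21])]
the job is handed in; nothing more can be done
None
```

The job is handed in at about 20 s of the 64 s allowed. The blue wheel hangs by its centre hole on the yellow hook, behind the upturned tip.

- **Bottle:** I gripped the purple-capped bottle and set it down to the right, upright, at about (0.506, -0.137). The first grip caught it by the shoulder and pushed it about 13 mm sideways without tipping it. I opened, re-centred and gripped lower.
- **Hook:** I swept it fully out until the stop pushed back with 18 N. The last top view has its tip at the same pixel as right after opening, so it stayed out.
- **Wheel:** I lifted the blue wheel from the stand, threaded it over the hook tip and lowered it until the bar carried it. To confirm it was seated I pressed on it while still holding it: about 38 N in all at the wrist, well under the 120 N wrist limit. The measured centre height was about 0.159 m against 0.161 m expected.

**Final checks:** two top views a moment apart show the wheel still to within 0.1 pixel, with the arm clear. The white and green wheels, the red and tall bottles and the can look to be where they started; of these I measured only the green wheel. In the top view the red bottle's colour mask found nothing, but the bottle is in the picture, upright in its place. Nothing else disagreed.

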